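# Clamp the drip regulator and fit its push-in knob

## Task

Flip the regulator's cam lever over towards the robot until it is fully down, so that the regulator is clamped to its rail where it stands. Then pick up the loose knob, turn it so that its key flat matches the flat of the regulator's D-shaped stem, push it onto the stem and press it with the stem all the way in; finish while still holding the knob pressed in, without letting go. Leave the seed tier, clip box, funnel and screwdriver where they are.

Things in the scene. Friction and masses are not known exactly. Their poses are not given: they have to be found in the camera images.
- knob: Loose round black knob, 48 mm diameter, 32 mm tall, 40-80 g, standing on its open end. Origin: centre of its underside, z up. A blind D-bore opens below: 22 mm deep, 22 mm round diameter, its key flat on the +x side 4.5 mm from the axis. A bare-metal ridge on the top face (23 x 5 mm, up to 36 mm above the underside) runs from the centre to the +x rim: it points to the key-flat side.
- stem_top (a point): Top centre of the upright, sprung steel D-stem that stands 30 mm out of the regulator's flat top (90 x 85 mm, 62 mm above the shelf). z up; 20 mm round diameter; its one flat faces the stem's +x, 3.5 mm from the axis; the top 4 mm taper to 0.7. Turned off by over 0.2 rad it jams. The knob is home when its bore's end rests on this point (underside 22 mm below it); knob +x must point as stem +x.
- stem (a joint): How far the stem is pushed in, m: 0 out, 0.006 fully in (stop). The spring takes about 3 N to start and 7 N when fully in; it comes out again when released. With the knob home and the stem fully in, the knob's underside is 2 mm above the regulator's top.
- spindle (a joint): Turn of the stem about the vertical (rad); stiff, it stays where it is left (0.25 N m); already included in the frame of stem_top.
- lever (a joint): Cam lever angle, rad. 0: leaning 30 degrees from vertical away from the robot (unclamped). Grows as the lever swings over the top towards the robot (regulator's -x side); stop at 1.658: fully down, 65 degrees from vertical on the other side. Clamped above 1.45. Starts at 0 to 0.25, stays where left; takes 2 to 5 N at the grip.
- lever_pivot (a point): Pivot axis of the cam lever on the regulator's sliding foot, 61 mm above the shelf, 80 mm to the -y side of the stem. Frame axes as the regulator: z up, y along the rail (and along the pivot axis), x square to the rail, -x the side nearer the robot.
- lever_tip (a point): Tip end of the steel cam lever, 75 mm from the pivot, turning with the lever. The lever arm is 10 mm thick and 14 mm wide (along y), the last 22 mm are 12 mm thick and 18 mm wide.
- regulator (a point): Centre of the flat top of the regulator's plastic body, where the stem comes out; slides with the regulator. Axes as lever_pivot.
- carriage (a joint): Slide of the regulator along its rail (m), -0.03 to 0.03; unclamped it slides at about 1.5 N, clamped it holds against about 12 N.
- seed_tier: Bystander: green plastic seed tier of three stacked trays, 130 x 170 mm, 118 mm tall; origin under its centre.
- clip_box: Bystander: black plastic box with a spring clip, 90 x 130 mm, 50 mm tall; origin under its centre.
- funnel: Bystander: aluminium funnel standing on its wide mouth, 100 mm diameter, 110 mm tall; origin under its centre.
- screwdriver: Bystander: steel screwdriver, 200 mm long, lying on the shelf; x along its length.
Things that resemble listed ones, but are neither listed nor needed, are in the scene too. Several things have the shape of the knob; the one meant has the colours described above.

How it is judged:
By the outcome, as a careful person would: the job done as asked, in the order asked, and still so for the second after the job is handed in, while the arm keeps its last pose, push and grip.
It also fails if it takes over 51 s, if anything falls off the work surface, if the arm or the gripper's body presses on something with over 40 N, if the wrist force passes 120 N, or if a joint passes its speed limit or range.

## Robot

A 7-joint arm with a two-finger parallel gripper is mounted at the origin on the work surface. World frame = base frame: x ahead of the robot, y to its left, z up, the work surface at z = 0. Lengths are in m, angles in rad, forces in N, time in s.
With the tool pointing down it reaches from about 0.425 to 0.875 m from the base axis. Payload 4.7 kg.
Tool frame: the origin (TCP) lies on the centre line of the jaws, within the pads' length; the fingertips stand 8 mm ahead of it and the grasp point (between the pads) lies 11 mm behind it; z points along the fingers, y is the direction in which the jaws open and shut (so a half turn about z gives the same grasp; the last joint's range is limited). The gripper opens to 87 mm and grips with 3 to 60 N. Pads are 19 mm wide; open, the fingers measure 117 mm over their backs; the gripper's body (75 mm by 190 mm) begins 51 mm behind the grasp point.
Start: joints at [1.166, 0.321, -0.07, 1.45, 0.023, 1.371, -0.057], TCP at [0.264, -0.594, 0.231] pointing down, gripper open.
Joint ranges: [-2.86, 2.86], [-0.3, 2.09], [-1.38, 1.24], [0.06, 2.45], [-1.56, 4.7], [0.09, 2.05], [-2.69, 2.69]. Speed limits (rad/s): [2.57, 2.57, 3.14, 3.14, 3.14, 3.14, 3.14].

## Interface

Orientations are given as a rotation vector (axis times angle).
In Python, from bench import status, optics, order gives the robot as it stands.
- The arm moves only by the tool step_arm, never from a script. Its argument "rows" is a list of rows, each a list of 3 entries, a list of its own where there are three numbers: the turn, a rotation vector about the tool's x, y, z in degrees, then the shift along the tool's x, y, z in mm, then the finger opening in mm, from 0 to 87. A call has 1 to 12 rows; each row shifts and turns the pose as measured when the row begins, along the tool's axes as they then stand; what a row does not reach is not made up. A row lasts 1/12 s, in which the tool goes at most 41.7 mm and 7.16 degrees, less where a joint would pass 70% of its speed; a pose out of reach is approached as far as the arm can. A call is refused whole if a number of a shift passes 41.7 or a number of a turn 7.16, either way. A call with a gripper value outside its range is refused whole. The fingers move at their own pace and stop on an object; "grip_force" is the grip in N (left out, the last holds). Time passes only in rows, so rows that do not move let the fingers close. It gives the time, the measured TCP pose, the force and the opening at its end, in the units of the state.
- status.get_state(): the state, without advancing time (a new reading comes with each control period).
- optics.get_image(name): name is "side" or "top"; returns a dict with "frame" (420x560x3 uint8, red, green, blue), "range_z" (420x560 float32, m along the optical axis (not along the pixel's ray), 0 where there is no reading), "K" (3x3 intrinsics, pixels), "R" (3x3) and "t" (3): a world point X has camera coordinates R X + t. Camera axes: x right, y down, z forward; pixel columns grow to the right and rows downward; lengths in m; the calibration is good to about 2 mm. A picture is of the moment at which its call begins.
- order.close_job(): hands the job in, once; it reports no verdict.
The state is a dict: "time": time; "joint_positions": joint angles; "qd": joint speeds; "joint_torque": joint torques, N m; "position": TCP position; "tool_rot": TCP orientation; "ft_force": force on the tool from outside, world axes, zero at the start; "torque": the same for the moment, N m; "grip_width": opening from 0.0 (shut) to 1.0 (fully open).
Only numpy, scipy, OpenCV 4.12 (cv2) and the standard library are available. Lean on these libraries where they do the work, as an engineer would, in place of code of your own. Each camera call takes 0.05 s, during which the arm holds its last target.

## Working session

There is one attempt and no reset: what is moved stays moved. The work goes in short steps, Python scripts to look and compute and a tool call to move; the robot and the scene stay as the last step left them, time stands still between calls to the robot, and variables do not carry over. Pictures are saved under pics/ and viewed, and the job is handed in when it is done.

Besides the shell and the picture viewer there is one more tool, called after "Request:" by a JSON object that holds its "op" and its "data". step_arm: Moves the arm, as the interface text tells. Its arguments: {"type":"object","properties":{"rows":{"type":"array"},"grip_force":{"type":"number"}},"required":["rows"]}

```bash
mkdir -p pics; ls
python3 - <<'E'
from bench import status, optics
import cv2,numpy as np
print(status.get_state())
for n in("side","top"):
    im=optics.get_image(n); cv2.imwrite(f"pics/{n}0.png",im["frame"][:,:,::-1]); np.savez(f"{n}0.npz",**im)
    print(n,im["K"],im["R"],im["t"])
E
```

```text
pics
{'time': 0.0, 'joint_positions': array([ 1.16611435,  0.32181896, -0.0700742 ,  1.45168707,  0.02261052,
        1.37080577, -0.05690774]), 'qd': array([-2.67354650e-04, -5.05052933e-05, -5.50488283e-04,  1.53072101e-03,
       -5.41265668e-04, -3.52970543e-05,  3.05219772e-04]), 'joint_torque': array([ 2.99601033e-04, -4.91286242e+01, -4.04215157e-01, -3.12530386e+01,
       -6.40545739e-02,  4.34926932e-02,  1.50933452e-04]), 'position': array([ 0.26404361, -0.59335407,  0.22945799]), 'tool_rot': array([-3.07114531e+00, -6.52660737e-01,  8.03529546e-04]), 'ft_force': array([ 0.34815838,  0.13845454, -0.08433172]), 'torque': array([ 0.03664823, -0.02477511,  0.04360593]), 'grip_width': 0.9965526019295051}
side [[457.98419898   0.         285.44150593]
 [  0.         457.98419898 210.767664  ]
 [  0.           0.           1.        ]] [[-0.98313126 -0.18281495 -0.00562261]
 [-0.11950573  0.66533518 -0.73691755]
 [ 0.13846047 -0.72381475 -0.67595925]] [0.551529   0.17861501 1.47342465]
top [[422.65659148   0.         274.74398918]
 [  0.         422.65659148 209.01445629]
 [  0.           0.           1.        ]] [[ 0.02322743 -0.99970752 -0.00673482]
 [-0.9822184  -0.02156468 -0.18649929]
 [ 0.18629951  0.01094696 -0.98243201]] [-0.0270524   0.56227959  1.10067061]
```

View pics/side0.png

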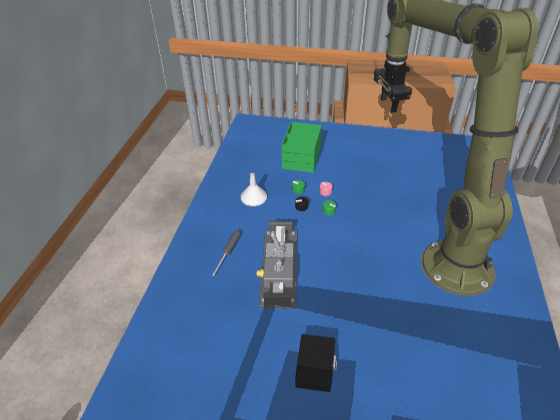

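View pics/top0.png

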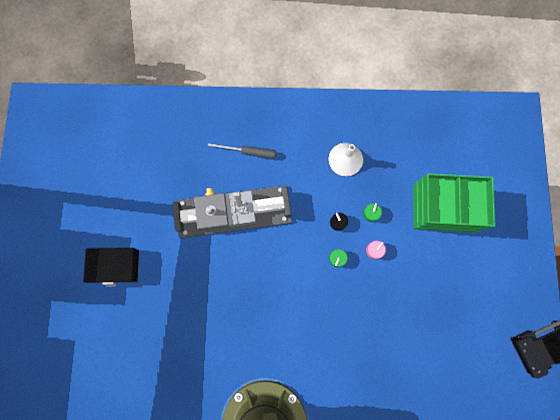

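Top view: the knob-like things are black (339,221), green (373,212), green (338,258) and pink (376,250). The black one with the bare-metal ridge fits the description. The regulator is at about (212,211), with its lever at about (240,205). I'll enlarge both to confirm.

Run:
```python
import cv2,numpy as np
t=cv2.imread("pics/top0.png"); s=cv2.imread("pics/side0.png")
a=cv2.resize(t[180:245,165:300],None,fx=5.5,fy=5.5,interpolation=cv2.INTER_CUBIC)
cv2.imwrite("pics/c_reg_top.png",a)
b=cv2.resize(t[195:245,315:395],None,fx=7,fy=7,interpolation=cv2.INTER_CUBIC)
cv2.imwrite("pics/c_knob.png",b)
c=cv2.resize(s[180:310,240:350],None,fx=4.6,fy=4.6,interpolation=cv2.INTER_CUBIC)
cv2.imwrite("pics/c_reg_side.png",c)
```

```text
(no output)
```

View pics/c_reg_top.png

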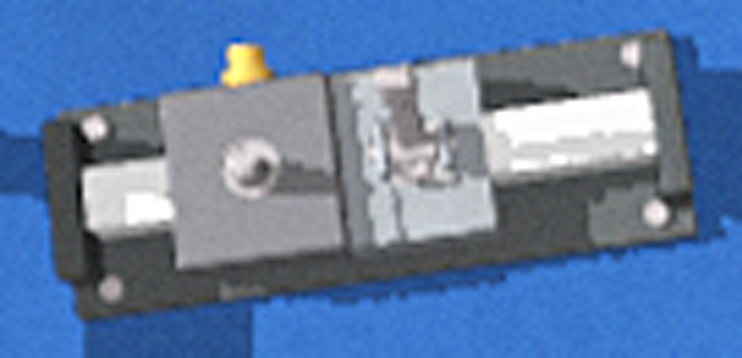

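View pics/c_knob.png

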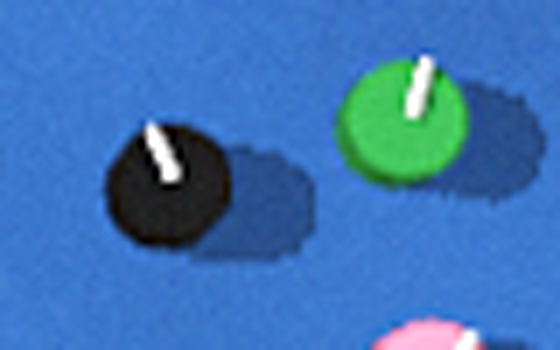

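View pics/c_reg_side.png

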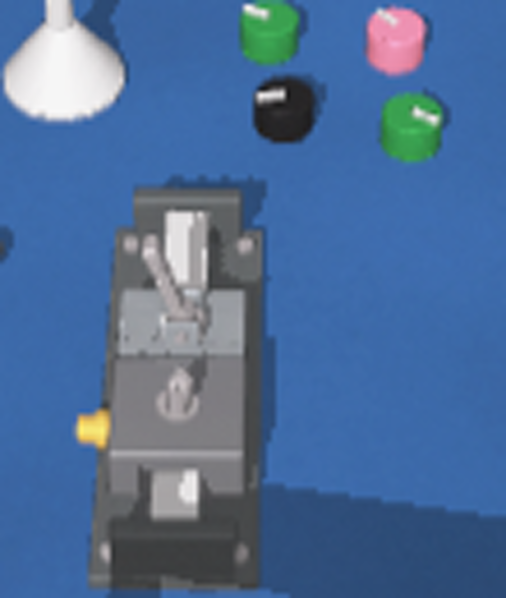

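The black knob is confirmed at crop (168,185), with its ridge pointing to about (150,128). The lever leans away from the robot, and the stem shows a dark patch on its flat side. Next I'll measure these.

```bash
cat > h.py <<'E'
import numpy as np,cv2
from scipy.spatial.transform import Rotation as Ro
def load(n,k=0): return dict(np.load(f"{n}{k}.npz"))
def cloud(im):
    z=im["range_z"]; v,u=np.mgrid[:z.shape[0],:z.shape[1]]
    K=im["K"]; P=np.stack([(u-K[0,2])*z/K[0,0],(v-K[1,2])*z/K[1,1],z],-1)
    X=(P-im["t"])@im["R"]; X[z==0]=np.nan; return X
def proj(im,X):
    c=np.atleast_2d(X)@im["R"].T+im["t"]; p=c@im["K"].T; return p[:,:2]/p[:,2:]
def plane(im,uv,h):
    uv=np.atleast_2d(uv).astype(float); d=np.c_[uv,np.ones(len(uv))]@np.linalg.inv(im["K"]).T@im["R"]
    C=-im["R"].T@im["t"]; s=(h-C[2])/d[:,2]; return C+s[:,None]*d
E
python3 - <<'E'
from h import *
for n in("top","side"):
    im=load(n); X=cloud(im); f=im["frame"].astype(int)
    print(n,"table z",np.nanmedian(X[...,2][(f[...,2]>150)&(f[...,0]<80)]))
    # knob: black pixels
    m=(f.max(-1)<60)&(X[...,2]>0.005)&(X[...,2]<0.05)
    nl,lab,st,ce=cv2.connectedComponentsWithStats(m.astype(np.uint8))
    for i in range(1,nl):
        if st[i,4]>60: print(st[i],ce[i],np.nanmedian(X[lab==i],0))
im=load("top");X=cloud(im)
# regulator flat top z~0.062
f=im["frame"].astype(int)
r=np.zeros(X.shape[:2],bool); r[180:245,165:300]=1
m=r&(abs(X[...,2]-0.062)<0.006)
nl,lab,st,ce=cv2.connectedComponentsWithStats(m.astype(np.uint8))
for i in range(1,nl):
    if st[i,4]>60:
        P=X[lab==i]; print(st[i],P.mean(0),cv2.minAreaRect((P[:,:2]*1000).astype(np.float32)))
np.set_printoptions(linewidth=250)
print((X[196:226,196:232,2]*1000).round().astype(int))
E
```

```text
top table z -0.0011165012034528854
[331 213  17  17 205] [338.92682927 221.80487805] [ 0.53456932 -0.19271572  0.03073718]
[  84  248   55   35 1178] [112.0721562  264.68336163] [0.40248863 0.41694696 0.04796636]
[260 396  19  10 100] [271.1  400.58] [ 0.06757899 -0.01841706  0.0336364 ]
[279 401  15  19 121] [285.98347107 410.29752066] [ 0.04528738 -0.05502605  0.02828071]
side table z 0.0020516126914426024
[296 197  12  14 120] [301.91666667 204.125     ] [ 0.53247209 -0.17688322  0.02938209]
[295 377  37  15 295] [312.68135593 384.74915254] [0.40031123 0.49330665 0.02887647]
[194 194  34  36 948] [0.5516429  0.15952897 0.06085713] ((552.3927001953125, 160.3193359375), (89.67257690429688, 85.10008239746094), 9.374421119689941)
[232 201  16  13  78] [0.56118954 0.08038338 0.06401492] ((562.9017333984375, 80.69451904296875), (26.283538818359375, 41.988399505615234), 16.97834014892578)
[[ 3 -1 -1 ... 45 54 46]
 [63 59 60 ... 50 48 48]
 [60 56 61 ... 50 49 49]
 ...
 [60 59 62 ... 46 50 47]
 [11 58 57 ... 51 49 49]
 [ 9 63 62 ... 44 46 44]]<stdin>:20: RuntimeWarning: invalid value encountered in cast
```

Run:
```python
from h import *
from bench import optics
outs=[]
for n in("top","side"):
    F=[optics.get_image(n) for _ in range(4)]
    f=np.mean([a["frame"].astype(float) for a in F],0)
    z=np.array([a["range_z"] for a in F]); z=np.median(z,0)
    im=F[0]; im["frame"]=np.clip(f,0,255).astype(np.uint8); im["range_z"]=z; np.savez(n+"1.npz",**im)
    X=cloud(im); c=np.array([0.5524,0.1603,0.092])
    u,v=proj(im,c)[0].round().astype(int); print(n,u,v)
    w=13
    a=im["frame"][v-w:v+w,u-w:u+w,::-1]; outs.append(cv2.resize(a,(390,390),interpolation=cv2.INTER_NEAREST))
    Z=X[v-w:v+w,u-w:u+w,2]*1000
    print("cols",u-w,"rows",v-w)
    for row in np.nan_to_num(Z): print(" ".join("%3d"%q for q in row))
cv2.imwrite("pics/stem.png",np.hstack(outs))
```

```text
top 208 209
cols 195 rows 196
  0  -1  -1  -1  -1  -2   0  58  61  61  58  59  60  61  59  62  60  62  61  59  59  59  60  60  63  60
 60  60  60  58  60  58  61  58  60  62  59  60  62  61  61  59  60  59  60  58  61  59  60  60  60  63
 61  62  57  60  58  61  58  59  61  60  62  61  61  60  59  60  60  60  60  60  58  60  61  60  59  59
 59  63  61  61  61  61  63  61  62  63  60  60  62  63  61  60  61  61  60  60  59  60  60  58  60  62
 61  60  58  62  61  59  61  61  62  59  60  61  59  59  60  58  61  61  60  61  62  58  60  61  61  59
 60  60  62  60  56  59  60  59  61  61  61  60  58  61  57  60  59  59  61  60  60  58  62  60  60  60
 58  60  60  59  61  62  59  61  62  61  59  59  60  60  61  59  61  61  60  61  61  62  61  62  61  59
 60  61  62  60  57  62  59  60  61  60  59  58  59  61  61  62  58  61  62  61  61  60  60  62  58  61
 61  61  60  59  57  62  62  58  60  60  61  58  60  63  59  60  60  61  60  61  60  61  59  60  59  62
 61  61  61  62  63  61  60  59  60  60  64  61  60  62  59  59  61  61  59  59  58  60  60  61  58  60
 61  60  59  60  61  61  63  6
[... 3668 characters left out ...]
  66  65  64  66  74  78  76  78  74  71  65  65  64  65  62  64  66  64  63
 68  64  62  63  66  64  66  63  64  66  65  67  70  73  71  70  67  64  64  65  63  62  62  64  62  64
 63  65  67  62  64  63  60  64  64  67  64  64  66  67  67  67  67  65  65  65  66  64  64  64  63  63
 65  63  62  64  64  61  64  64  65  65  63  66  66  65  65  64  65  65  63  64  64  62  65  65  65  65
 65  63  64  61  63  62  64  64  63  65  64  65  62  63  63  63  63  63  66  64  65  64  61  62  64  63
 64  63  62  64  64  65  63  65  64  65  63  63  64  63  65  63  63  65  63  64  64  63  65  63  64  64
 63  66  66  63  63  62  63  62  63  62  63  65  62  65  65  63  62  65  64  62  61  62  64  64  63  64
```

View pics/stem.png

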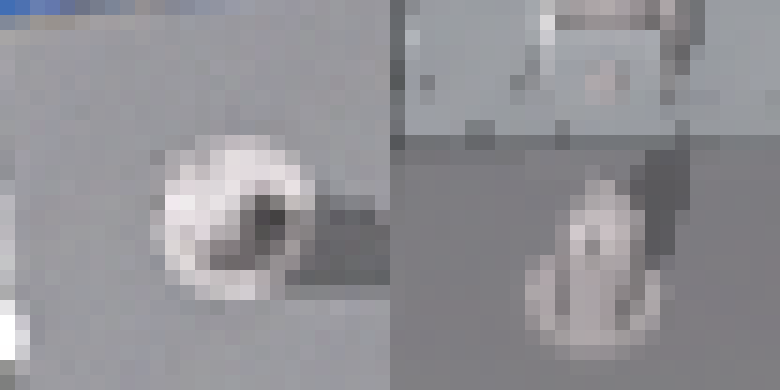

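Run:
```python
from h import *
for n in("top","side"):
    im=load(n,1); print(n,"cam",-im["R"].T@im["t"])
im=load("top",1); X=cloud(im)
sub=X[205:216,203:216]; rows,cols=np.mgrid[205:216,203:216]
Z=sub[...,2]
m=(Z>0.066)&(Z<0.0865)
P=sub[m]; 
for r,c,p in zip(rows[m],cols[m],P*1000): print(r,c,p.round(1), im["frame"][r,c])
m2=m&(cols<214)
for mm in(m,m&~((rows<209))):
    Q=sub[mm][:,:2]; c=Q.mean(0); u,s,vt=np.linalg.svd(Q-c); nn=vt[1]; 
    if nn[0]>0: nn=-nn
    print("normal ang",np.degrees(np.arctan2(nn[1],nn[0])),s,"c",c)
T=sub[Z>0.0865][:,:2]; print("top pts mean",T.mean(0),len(T))
# ring at 0.062 : bright pixels
g=im["frame"].astype(float).mean(-1)
print(g[203:220,202:220].round().astype(int))
im=load("side",1); g=im["frame"].astype(float).mean(-1); print("side");print(g[256:276,270:292].round().astype(int))
```

```text
top cam [ 0.34785532 -0.0269681   1.1860166 ]
side cam [0.35955985 1.04847539 1.13070059]
210 213 [552.3 150.7  74.7] [68 66 66]
211 212 [548.2 152.   82.1] [83 82 81]
211 213 [550.  150.9  72.2] [92 88 92]
212 210 [544.7 156.6  85.7] [131 124 127]
212 211 [545.4 154.5  82.3] [110 105 107]
212 212 [546.7 153.   75.2] [97 93 94]
212 213 [548.2 151.6  67.3] [120 115 117]
213 208 [543.1 162.9  79. ] [171 164 166]
213 209 [543.1 160.2  79.3] [117 112 115]
213 210 [543.2 157.6  78.9] [110 105 106]
213 211 [544.4 155.9  72.7] [110 104 107]
213 212 [545.6 154.3  66.1] [124 121 122]
normal ang -143.44702067607142 [0.01548001 0.00390058] c [0.54622209 0.1550069 ]
normal ang -143.44702067607142 [0.01548001 0.00390058] c [0.54622209 0.1550069 ]
top pts mean [0.55003887 0.16044741] 30
[[154 156 153 154 155 155 153 155 150 154 153 152 154 156 155 152 155 154]
 [155 155 154 154 155 155 152 154 149 150 148 149 152 156 156 155 157 154]
 [155 156 156 154 152 150 169 176 188 191 182 161 152 154 154 156 156 156]
 [156 155 154 140 169 181 170 202 223 222 212 202 175 155 155 156 154 156]
 [156 152 154 15
[... 2125 characters left out ...]
7 142 169 125 127 127 126 126
  126 126 126 125]
 [127 126 127 128 145 169 149 168 167 157 130 165 154 125 127 127 127 127
  126 126 126 125]
 [127 126 126 127 131 146 159 170 170 167 156 150 133 127 127 127 127 127
  127 126 126 126]
 [127 127 127 127 128 130 137 147 147 146 138 130 127 127 127 126 127 127
  127 127 127 126]
 [128 127 128 127 127 127 127 130 130 129 127 127 127 127 127 127 127 127
  127 127 127 127]
 [128 128 128 128 127 127 127 127 127 127 127 127 127 127 127 127 127 127
  127 127 127 126]
 [128 128 128 128 128 127 127 127 127 127 127 127 127 127 127 127 127 127
  127 127 127 126]
 [128 128 128 128 128 127 127 128 128 127 127 127 127 127 127 127 127 127
  127 127 127 127]]
```

Run:
```python
from h import *
for n in("top","side"):
    im=load(n,1); dz=-.0011 if n=="top" else .002
    for z in(.062,.092): print(n,z,proj(im,[0.5524,0.1603,z+dz]))
    X=cloud(im); f=im["frame"].astype(float).mean(-1)
    # ring: bright px 
    if n=="top": r0,r1,c0,c1=203,218,203,218
    else: r0,r1,c0,c1=258,274,272,286
    # side: reg top fit
    if n=="side":
        m=np.zeros(f.shape,bool); m[252:300,250:310]=1; m&=abs(X[...,2]-.064)<.006
        nl,lab,st,ce=cv2.connectedComponentsWithStats(m.astype(np.uint8))
        i=1+st[1:,4].argmax(); print(st[i],cv2.minAreaRect((X[lab==i][:,:2]*1000).astype(np.float32)))
    else: 
      for c in [(205,204.7),(215.3,215.5)]: print(plane(im,c,.061))
```

```text
top 0.062 [[210.21691417 210.81780025]]
top 0.092 [[208.43632414 208.74653327]]
[[0.56896437 0.17534783 0.061     ]]
[[0.53981896 0.14586072 0.061     ]]
side 0.062 [[278.45368296 267.44359151]]
side 0.092 [[278.29390066 260.89371138]]
[263 258  31  23 604] ((553.0682983398438, 161.66989135742188), (90.03469848632812, 84.44046783447266), 9.311153411865234)
```

Run:
```python
from h import *
S=load("side",1);T=load("top",1)
# upper boundary of the raised (z>76mm) region per column (top) / left boundary per row (side), subpixel = half way
for n,im in(("top",T),("side",S)):
    X=cloud(im); dz=-.0011 if n=="top" else .002; ax=np.array([.5524,.1603]) if n=="top" else np.array([.5531,.1617])
    if n=="top":
        pts=[]
        for c in range(206,213):
            r=np.where(X[203:218,c,2]>.084)[0][0]+203; pts.append((c,r-.5))
        m=X[203:218,203:218,2]>.084; rr,cc=np.mgrid[203:218,203:218]
    else:
        pts=[]
        for r in range(260,265):
            c=np.where(X[r,272:286,2]>.084)[0][0]+272; pts.append((c-.5,r))
        m=X[258:274,272:286,2]>.087; rr,cc=np.mgrid[258:274,272:286]
    W=plane(im,np.array(pts),.090+dz)[:,:2]-ax
    print(n,(W*1000).round(1).tolist())
    A=plane(im,np.c_[cc[m],rr[m]],.091+dz)[:,:2]-ax
    c=A.mean(0); print(" top centroid off",(c*1000).round(1),"implied flat ang",np.degrees(np.arctan2(-c[1],-c[0])))
    Q=W; c=Q.mean(0); u,s,vt=np.linalg.svd(Q-c); nn=vt[1]; nn=nn*np.sign(nn@c); print(" edge ang",np.degrees(np.arctan2(nn[1],nn[0])),"dist",nn@c*1000)
```

```text
top [[6.3, 7.1], [3.6, 4.3], [3.7, 1.7], [3.8, -1.0], [3.8, -3.6], [1.2, -6.4], [1.2, -9.1]]
 top centroid off [-2.6 -0. ] implied flat ang 0.3075975003219122
 edge ang -15.142897664065742 dist 3.519904897912835
side [[2.7, -6.2], [4.9, -1.7], [4.1, 2.1], [6.3, 6.5], [5.5, 10.4]]
 top centroid off [-2.6  2.6] implied flat ang -45.04706372088822
 edge ang -9.82718901366963 dist 4.2414975795320045
```

Run:
```python
from h import *
for n,(u0,u1,v0,v1) in(("top",(328,352,208,236)),("side",(290,312,194,214))):
    im=load(n,1); dz=-.0011 if n=="top" else .002
    f=im["frame"].astype(int); X=cloud(im)
    s=f[v0:v1,u0:u1]; rr,cc=np.mgrid[v0:v1,u0:u1]
    z=X[v0:v1,u0:u1,2]
    w=s.min(-1)-40; W=np.clip((s[...,0]-60)/150.,0,1)  # red channel: ridge bright, black & blue low
    W[s[...,0]<90]=0
    uv=np.c_[cc[W>0],rr[W>0]]; wt=W[W>0]
    P=plane(im,uv,.036+dz)[:,:2]
    c=np.average(P,axis=0,weights=wt); C=np.cov(P.T,aweights=wt); e,v=np.linalg.eigh(C); d=v[:,1]
    print(n,"ridge n",len(uv),"c",c,"ang",np.degrees(np.arctan2(d[1],d[0])),"sd",np.sqrt(e)*1000)
    m=(z>.027+dz)&(z<.042)
    P=plane(im,np.c_[cc[m],rr[m]],.032+dz)[:,:2]; (cx,cy),r=cv2.minEnclosingCircle((P*1000).astype(np.float32)); print(" top disc",m.sum(),P.mean(0),cx,cy,r)
```

```text
top ridge n 26 c [ 0.54879873 -0.18858927] ang -156.81160327076995 sd [2.12330128 6.92360154]
 top disc 234 [ 0.53677054 -0.19220086] 536.8944702148438 -191.98089599609375 23.776521682739258
side ridge n 17 c [ 0.54742317 -0.18505787] ang -155.9181631880399 sd [3.53974232 6.83553073]
 top disc 100 [ 0.53785232 -0.1896243 ] 536.2548217773438 -190.47926330566406 25.704450607299805
```

```bash
cat >> h.py <<'E'
def go(goal,yaw=None):
    """print tool-frame shift (mm) and yaw turn needed; yaw = world angle of tool x (deg), tool down"""
    from bench import status
    s=status.get_state(); R=Ro.from_rotvec(s["tool_rot"]); M=R.as_matrix(); p=s["position"]
    print("t %.2f"%s["time"],"p",(p*1000).round(1),"x-yaw %.1f"%np.degrees(np.arctan2(M[1,0],M[0,0])),"z",M[:,2].round(3),"F",s["ft_force"].round(1),"T",s["torque"].round(2),"grip %.1f"%(s["grip_width"]*87))
    if goal is not None: print("shift",(M.T@(np.array(goal)-p)*1000).round(1))
    if yaw is not None:
        a=np.radians(yaw); D=np.array([[np.cos(a),np.sin(a),0],[np.sin(a),-np.cos(a),0],[0,0,-1]]).T
        D=np.array([[np.cos(a),np.sin(a),0],[np.sin(a),-np.cos(a),0],[0,0,-1]])
        print("turn(tool) deg",np.degrees((R.inv()*Ro.from_matrix(D)).as_rotvec()).round(2))
E
python3 - <<'E'
from h import *
im=load("side",1);X=cloud(im)
piv=np.array([.5655,.0814,.061]); a=np.radians(9.35); ex=np.array([np.cos(a),np.sin(a),0]); ey=np.array([-np.sin(a),np.cos(a),0])
P=X.reshape(-1,3)-piv-[0,0,.002]; L=np.c_[P@ex,P@ey,P[:,2]]*1000
m=(abs(L[:,1])<30)&(L[:,2]>10)&(abs(L[:,0])<90)&(L[:,2]<95)
print(L[m].round().astype(int)[::2].tolist())
go(np.array([.63,.09,.25]),9.35)
E
```

```text
[[24, -7, 70], [18, -5, 72], [24, 0, 73], [18, 0, 72], [24, 2, 71], [18, 4, 72], [24, 5, 69], [18, 8, 72], [12, -3, 61], [21, 9, 68], [15, 5, 65], [21, 10, 65], [15, 7, 63], [21, 9, 60], [15, 7, 58], [9, -3, 48], [15, 7, 53], [9, 4, 51], [15, 6, 48], [9, 4, 46], [15, 7, 44], [9, 4, 42], [15, 7, 41], [9, 5, 39], [4, -4, 29], [9, 8, 37], [3, 0, 29], [9, 6, 31], [3, 4, 29], [9, 6, 26], [3, 3, 23], [10, 6, 21], [3, 5, 20], [10, 6, 17], [3, 7, 18], [7, 5, 11], [0, 7, 14], [6, 17, 11], [-6, 17, 10]]
t 0.50 p [ 264.3 -593.8  230.6] x-yaw 24.0 z [-0. -0. -1.] F [-0.2  0.6 -0.4] T [-0.   -0.   -0.04] grip 87.3
shift [ 612.2 -476.   -19.5]
turn(tool) deg [ 0.    0.   14.65]
```

Request:
{"op": "step_arm", "data": {"rows": [[[0,0,0],[30,-23,-2],0],[[0,0,0],[30,-23,-2],0],[[0,0,0],[30,-23,-2],0],[[0,0,0],[30,-23,-2],0],[[0,0,0],[30,-23,-2],0],[[0,0,0],[30,-23,-2],0],[[0,0,0],[30,-23,-2],0],[[0,0,0],[30,-23,0],0],[[0,0,0],[30,-23,0],0],[[0,0,0],[30,-23,0],0]], "grip_force": 20}}

```text
time: 1.33
position: [0.4459, -0.2594, 0.2429]
tool_rot: [3.073, 0.618, -0.006]
ft_force: [1.4, -0.9, -0.2]
grip_width: 0.327
```

```bash
python3 -c "
from h import *
go([.6198,.0903,.25],9.35)"
```

```text
t 1.33 p [ 445.9 -259.4  242.9] x-yaw 22.7 z [-0.003 -0.007 -1.   ] F [ 1.4 -0.9 -0.2] T [-0.01 -0.09 -0.02] grip 28.4
shift [ 295.5 -255.2  -10.2]
turn(tool) deg [ 0.37  0.26 13.39]
```

Request:
{"op": "step_arm", "data": {"rows": [[[0,0,0],[30,-26,-1],0],[[0,0,0],[30,-26,-1],0],[[0,0,0],[30,-26,-1],0],[[0,0,0],[30,-26,-1],0],[[0,0,0],[30,-26,-1],0],[[0,0,0],[30,-26,-1],0],[[0,0,0],[30,-26,-1],0],[[0,0,0],[30,-26,-1],0],[[0,0,0],[27,-23,-1],0],[[0,0,5],[0,0,0],0],[[0,0,5],[0,0,0],0],[[0,0,3],[0,0,0],0]]}}

```text
time: 2.33
position: [0.6101, 0.0879, 0.2525]
tool_rot: [3.126, 0.275, 0.009]
ft_force: [-0.3, -0.6, 0.1]
grip_width: 0.005
```

```bash
python3 -c "
from h import *
go([.6198,.0903,.12],9.35)"
```

```text
t 2.33 p [610.1  87.9 252.5] x-yaw 10.1 z [ 0.006 -0.003 -1.   ] F [-0.3 -0.6  0.1] T [-0.06  0.03 -0.02] grip 0.4
shift [  9.2  -1.2 132.5]
turn(tool) deg [ 0.22 -0.33  0.72]
```

Request:
{"op": "step_arm", "data": {"rows": [[[0,0,0.7],[10,-1,30],0],[[0,0,0],[0,0,35],0],[[0,0,0],[0,0,35],0],[[0,0,0],[0,0,30],0],[[0,0,0],[0,0,4],0]]}}

```text
time: 2.75
position: [0.6253, 0.093, 0.119]
tool_rot: [3.128, 0.254, 0.027]
ft_force: [-1.3, -0.0, -1.7]
grip_width: 0.003
```

```bash
python3 -c "
from h import *
go([.6198,.0903,.117],9.35)
from bench import optics
for n in('side','top'):
    im=optics.get_image(n); np.savez(n+'2.npz',**im)
    u,v=proj(im,[.58,.085,.12])[0].astype(int)
    cv2.imwrite('pics/l1_%s.png'%n,cv2.resize(im['frame'][max(0,v-50):v+50,u-50:u+50,::-1],(500,500),interpolation=cv2.INTER_CUBIC))
a=np.hstack([cv2.imread('pics/l1_%s.png'%n)for n in('side','top')]);cv2.imwrite('pics/l1.png',cv2.resize(a,(800,400)))
"
```

```text
t 2.75 p [625.3  93.  119. ] x-yaw 9.3 z [ 0.018 -0.002 -1.   ] F [-1.3 -0.  -1.7] T [-0.01  0.13  0.  ] grip 0.3
shift [-5.9  1.8  1.9]
turn(tool) deg [ 0.26 -0.99 -0.06]
```

View pics/l1.png

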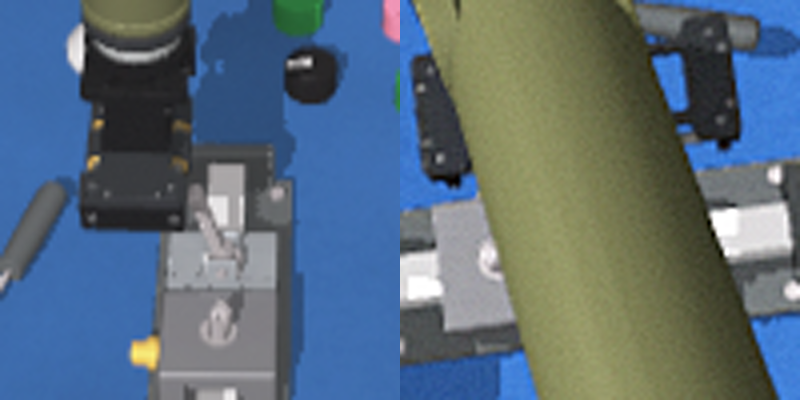

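Request:
{"op": "step_arm", "data": {"rows": [[[0,-1,0],[-10,1.5,0],0],[[0,0,0],[-10,0,0],0],[[0,0,0],[-10,0,0],0],[[0,0,0],[-10,0,0],0],[[0,0,0],[-8,0,-1],0],[[0,0,0],[-8,0,-1],0]]}}

```text
time: 3.35
position: [0.5766, 0.0841, 0.1362]
tool_rot: [3.128, 0.253, 0.042]
ft_force: [2.2, 0.9, -1.4]
grip_width: 0.008
```

```bash
cat >> h.py <<'E'
def loc():
    from bench import status
    p=status.get_state()["position"]; a=np.radians(9.35); d=p[:2]-[.5655,.0814]
    print("local x %.1f y %.1f z %.1f"%((d@[np.cos(a),np.sin(a)])*1000,(d@[-np.sin(a),np.cos(a)])*1000,p[2]*1000))
E
python3 -c "
from h import *
go(None,9.35);loc()"
```

```text
t 3.35 p [576.6  84.1 136.2] x-yaw 9.2 z [ 0.027 -0.001 -1.   ] F [ 2.2  0.9 -1.4] T [ 0.14 -0.64 -0.  ] grip 0.7
turn(tool) deg [ 0.31 -1.51 -0.11]
local x 11.4 y 0.8 z 136.2
```

Request:
{"op": "step_arm", "data": {"rows": [[[0,-1.5,0],[-4,0,6],0],[[0,0,0],[-6,0,6],0],[[0,0,0],[-6,0,4],0]]}}

```text
time: 3.6
position: [0.5618, 0.0812, 0.1237]
tool_rot: [3.124, 0.252, 0.012]
ft_force: [2.1, 0.8, 2.4]
grip_width: 0.005
```

```bash
python3 -c "
from h import *
go(None,9.35);loc()"
```

```text
t 3.60 p [561.8  81.2 123.7] x-yaw 9.2 z [ 0.008 -0.007 -1.   ] F [2.1 0.8 2.4] T [ 0.13 -0.43  0.05] grip 0.4
turn(tool) deg [ 0.45 -0.4  -0.14]
local x -3.7 y 0.4 z 123.7
```

Request:
{"op": "step_arm", "data": {"rows": [[[0,-0.4,0],[-8,0,3],0],[[0,0,0],[-8,0,4],0],[[0,0,0],[-7,0,5],0],[[0,0,0],[-6,0,5],0]]}}

```text
time: 3.93
position: [0.5338, 0.0766, 0.106]
tool_rot: [3.125, 0.252, 0.011]
ft_force: [7.8, 0.9, 2.4]
grip_width: 0.002
```

```bash
python3 -c "
from h import *
go(None,9.35);loc()"
```

```text
t 3.93 p [533.8  76.6 106. ] x-yaw 9.2 z [ 0.007 -0.006 -1.   ] F [7.8 0.9 2.4] T [ 0.24 -1.59  0.03] grip 0.2
turn(tool) deg [ 0.41 -0.36 -0.14]
local x -32.0 y 0.4 z 106.0
```

Request:
{"op": "step_arm", "data": {"rows": [[[0,-0.4,0],[-6,0,3],0],[[0,0,0],[-5,0,5],0],[[0,0,0],[-2,0,6],0],[[0,0,0],[0,0,6],0]]}}

```text
time: 4.27
position: [0.528, 0.0756, 0.0971]
tool_rot: [3.122, 0.251, 0.031]
ft_force: [-5.0, -1.4, 34.9]
grip_width: 0.004
```

```bash
python3 -c "
from h import *
go(None,9.35);loc()"
```

```text
t 4.27 p [528.   75.6  97.1] x-yaw 9.2 z [ 0.02  -0.008 -1.   ] F [-5.  -1.4 34.9] T [-0.37  1.56 -0.01] grip 0.3
turn(tool) deg [ 0.64 -1.07 -0.17]
local x -38.0 y 0.4 z 97.1
```

Request:
{"op": "step_arm", "data": {"rows": [[[0,0,0],[0,0,-15],0],[[0,0,0],[0,0,-30],0],[[0,0,0],[0,0,-35],60],[[0,-1,0],[0,30,-25],60],[[0,0,0],[0,40,0],60],[[0,0,0],[0,40,0],60],[[0,0,0],[0,40,0],60],[[0,0,0],[0,40,0],60]]}}

```text
time: 4.93
position: [0.5425, -0.1036, 0.2023]
tool_rot: [3.121, 0.288, -0.041]
ft_force: [0.3, 0.3, 0.0]
grip_width: 0.379
```

```bash
python3 -c "
from h import *
go([.5375,-.192,.15],9.35)
from bench import optics
for n in('side','top'):
    im=optics.get_image(n); np.savez(n+'3.npz',**im)
    u,v=proj(im,[.55,.12,.06])[0].astype(int)
    cv2.imwrite('pics/l2_%s.png'%n,cv2.resize(im['frame'][max(0,v-50):v+50,u-50:u+50,::-1],(500,500),interpolation=cv2.INTER_CUBIC))
a=np.hstack([cv2.imread('pics/l2_%s.png'%n)for n in('side','top')]);cv2.imwrite('pics/l2.png',cv2.resize(a,(800,400)))
im=load('side',3);X=cloud(im)
piv=np.array([.5655,.0814,.061]); a=np.radians(9.35); ex=np.array([np.cos(a),np.sin(a),0]); ey=np.array([-np.sin(a),np.cos(a),0])
P=X.reshape(-1,3)-piv-[0,0,.002]; L=np.c_[P@ex,P@ey,P[:,2]]*1000
m=(abs(L[:,1])<30)&(L[:,2]>14)&(abs(L[:,0])<90)&(L[:,2]<95)
print(L[m].round().astype(int)[::2].tolist())
m=np.zeros(X.shape[:2],bool); m[252:300,250:310]=1; m&=abs(X[...,2]-.064)<.006
nl,lab,st,ce=cv2.connectedComponentsWithStats(m.astype(np.uint8))
i=1+st[1:,4].argmax(); print(st[i],cv2.minAreaRect((X[lab==i][:,:2]*1000).astype(np.float32)))
"
```

```text
t 4.93 p [ 542.5 -103.6  202.3] x-yaw 10.6 z [-0.026 -0.009 -1.   ] F [0.3 0.3 0. ] T [ 0.02 -0.04  0.04] grip 33.0
shift [-19.7  85.7  53.2]
turn(tool) deg [0.26 1.53 1.21]
[[-53, -8, 30], [-59, -7, 32], [-65, -2, 37], [-50, -1, 33], [-56, -2, 32], [-62, -1, 33], [-37, -3, 27], [-43, 0, 30], [-50, 0, 30], [-56, 4, 34], [-62, 7, 37], [-28, -7, 17], [-34, 2, 27], [-40, -1, 24], [-47, 2, 28], [-53, 6, 31], [-59, 6, 32], [-65, 6, 31], [-25, -2, 18], [-31, -3, 17], [-37, -1, 20], [-43, 2, 22], [-50, 9, 30], [-56, 9, 30], [-62, 6, 27], [-15, -1, 14], [-25, 0, 16], [-31, 5, 21], [-37, 6, 22], [-44, 7, 23], [-50, 8, 24], [-56, 13, 29], [-25, 7, 18], [-31, 7, 19], [-37, 5, 17], [-44, 5, 17], [-15, 8, 14], [-34, 9, 17]]
[263 258  31  23 587] ((553.4445190429688, 161.7962646484375), (90.57063293457031, 86.14810943603516), 7.885231018066406)
```

View pics/l2.png

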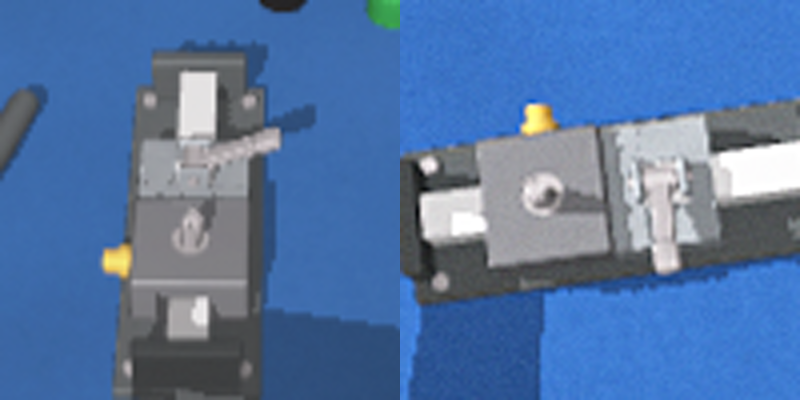

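Request:
{"op": "step_arm", "data": {"rows": [[[0.2,1.5,0],[-7,30,14],65],[[0,0,0],[-7,30,14],65],[[0,0,0],[-6,26,13],65],[[0,0,0],[0,0,0],65]]}}

```text
time: 5.37
position: [0.5283, -0.1992, 0.1535]
tool_rot: [-3.126, -0.266, 0.026]
ft_force: [-1.3, -0.5, -1.1]
grip_width: 0.719
```

```bash
python3 -c "
from h import *
go([.5375,-.192,.050],10.6)"
```

```text
t 5.37 p [ 528.3 -199.2  153.5] x-yaw 9.7 z [-0.017  0.003 -1.   ] F [-1.3 -0.5 -1.1] T [-0.04  0.05  0.05] grip 62.5
shift [ 12.   -4.9 103.3]
turn(tool) deg [-0.35  0.92 -0.86]
```

Request:
{"op": "step_arm", "data": {"rows": [[[-0.4,0.9,0],[8,-3,30],65],[[0,0,0],[2,-1,35],65],[[0,0,0],[0,0,28],65],[[0,0,0],[0,0,0],65]]}}

```text
time: 5.7
position: [0.5274, -0.1938, 0.052]
tool_rot: [-3.126, -0.253, 0.023]
ft_force: [-2.4, 0.5, -1.0]
grip_width: 0.746
```

```bash
python3 -c "
from h import *
go([.5375,-.192,.013],10.0)"
```

```text
t 5.70 p [ 527.4 -193.8   52. ] x-yaw 9.2 z [-0.015  0.004 -1.   ] F [-2.4  0.5 -1. ] T [ 0.    0.15 -0.02] grip 64.9
shift [10.8  0.1 38.9]
turn(tool) deg [-0.36  0.81 -0.76]
```

Request:
{"op": "step_arm", "data": {"rows": [[[-0.3,1,-0.5],[11,0,0],65],[[0,0,0],[0,0,0],65]]}}

```text
time: 5.87
position: [0.5354, -0.19, 0.0498]
tool_rot: [-3.125, -0.268, 0.004]
ft_force: [-0.5, -0.1, 1.8]
grip_width: 0.747
```

```bash
python3 -c "
from h import *
go([.5375,-.192,.013],10.0)"
```

```text
t 5.87 p [ 535.4 -190.    49.8] x-yaw 9.8 z [-0.003  0.005 -1.   ] F [-0.5 -0.1  1.8] T [0.05 0.03 0.03] grip 65.0
shift [ 1.8  2.5 36.8]
turn(tool) deg [-0.3   0.12 -0.21]
```

Request:
{"op": "step_arm", "data": {"rows": [[[-0.3,0,0],[1,1,16],65],[[0,0,0],[1,1,14],65],[[0,0,0],[0,0,4],65],[[0,0,0],[0,0,0],65]]}}

```text
time: 6.2
position: [0.5416, -0.1914, 0.0202]
tool_rot: [3.126, 0.27, 0.007]
ft_force: [0.1, 0.1, -0.8]
grip_width: 0.751
```

```bash
python3 -c "
from h import *
go([.5375,-.192,.013],10.0)"
```

```text
t 6.20 p [ 541.6 -191.4   20.2] x-yaw 9.9 z [ 0.005 -0.003 -1.   ] F [ 0.1  0.1 -0.8] T [-0.01  0.01 -0.02] grip 65.3
shift [-4.2 -0.1  7.2]
turn(tool) deg [ 0.22 -0.25 -0.12]
```

Request:
{"op": "step_arm", "data": {"rows": [[[0,0,0],[-4,0,6],65],[[0,0,0],[0,0,0],65]]}}

```text
time: 6.37
position: [0.5385, -0.1923, 0.0154]
tool_rot: [3.126, 0.27, 0.01]
ft_force: [-0.7, 0.6, -1.1]
grip_width: 0.747
```

```bash
python3 -c "
from h import *
go([.5375,-.192,.013],10.0)"
```

```text
t 6.37 p [ 538.5 -192.3   15.4] x-yaw 9.9 z [ 0.007 -0.004 -1.   ] F [-0.7  0.6 -1.1] T [0.03 0.06 0.02] grip 65.0
shift [-0.9 -0.4  2.4]
turn(tool) deg [ 0.27 -0.34 -0.11]
```

Request:
{"op": "step_arm", "data": {"rows": [[[0.3,-0.3,0],[-1,0,2],40],[[0,0,0],[0,0,0],40],[[0,0,0],[0,0,0],40],[[0,0,0],[0,0,0],40],[[0,0,0],[0,0,0],40],[[0,0,0],[0,0,0],40]], "grip_force": 40}}

```text
time: 6.87
position: [0.5383, -0.1934, 0.0152]
tool_rot: [3.13, 0.269, 0.004]
ft_force: [0.3, -0.0, -0.4]
grip_width: 0.536
```

```bash
python3 -c "
from h import *
go([.5375,-.192,.013],10.0)"
```

```text
t 6.87 p [ 538.3 -193.4   15.2] x-yaw 9.8 z [ 0.003 -0.    -1.   ] F [ 0.3 -0.  -0.4] T [ 0.03  0.03 -0.01] grip 46.7
shift [-0.6 -1.5  2.1]
turn(tool) deg [ 0.04 -0.14 -0.16]
```

Request:
{"op": "step_arm", "data": {"rows": [[[0,0,0],[0,0,-10],40],[[0,0,0],[0,0,-25],40],[[0,0,0],[0,0,-30],40],[[0,0,6],[0,0,-30],40],[[0,0,6],[0,0,-25],40],[[0,0,6],[0,0,-10],40],[[0,0,6],[0,0,0],40],[[0,0,6],[0,0,0],40],[[0,0,6],[0,0,0],40],[[0,0,0],[0,0,0],40]]}}

```text
time: 7.7
position: [0.5382, -0.192, 0.1589]
tool_rot: [-3.049, 0.753, -0.01]
ft_force: [0.5, 0.0, -1.1]
grip_width: 0.537
```

```bash
python3 -c "
from h import *
go([.553,.1595,.14],-26.7)
from bench import optics
n='side'
im=optics.get_image(n); np.savez(n+'4.npz',**im)
u,v=proj(im,[.54,-.193,.12])[0].astype(int);print(u,v)
cv2.imwrite('pics/k1.png',cv2.resize(im['frame'][max(0,v-40):v+50,u-50:u+50,::-1],(600,540),interpolation=cv2.INTER_CUBIC))
"
```

```text
t 7.70 p [ 538.2 -192.   158.9] x-yaw -27.7 z [ 0.006 -0.    -1.   ] F [ 0.5  0.  -1.1] T [0.07 0.09 0.05] grip 46.7
shift [-150.7 -317.9   18.9]
turn(tool) deg [-0.15 -0.33 -1.05]
301 181
```

View pics/k1.png

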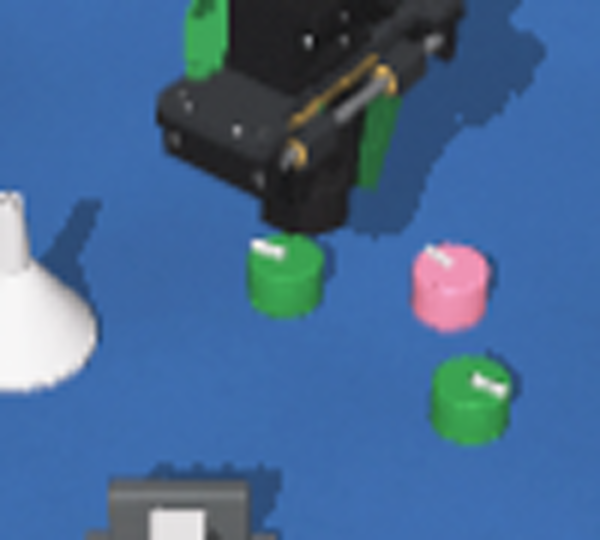

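The knob is held, at crop (305,205). Next I carry it above the stem.

Request:
{"op": "step_arm", "data": {"rows": [[[0,-0.3,0],[-16,-33,0],40],[[0,0,0],[-16,-33,0],40],[[0,0,0],[-16,-33,0],40],[[0,0,0],[-16,-33,0],40],[[0,0,0],[-16,-33,0],40],[[0,0,0],[-16,-33,0],40],[[0,0,0],[-16,-33,0],40],[[0,0,0],[-14,-30,0],40],[[0,0,0],[-7,-16,0],40],[[0,0,0],[0,0,0],40]]}}

```text
time: 8.58
position: [0.5439, 0.1257, 0.1608]
tool_rot: [-3.06, 0.704, -0.004]
ft_force: [-0.2, 0.3, -0.7]
grip_width: 0.536
```

```bash
python3 -c "
from h import *
go([.553,.1595,.14],-26.7)"
```

```text
t 8.58 p [543.9 125.7 160.8] x-yaw -25.9 z [ 0.003  0.001 -1.   ] F [-0.2  0.3 -0.7] T [ 0.07  0.05 -0.02] grip 46.7
shift [ -6.6 -34.4  20.9]
turn(tool) deg [-0.14 -0.11  0.78]
```

Request:
{"op": "step_arm", "data": {"rows": [[[0,0,0.8],[-3,-18,10],40],[[0,0,0],[-3,-14,10],40],[[0,0,0],[0,0,0],40],[[0,0,0],[0,0,0],40]]}}

```text
time: 8.92
position: [0.5528, 0.1569, 0.1411]
tool_rot: [-3.061, 0.709, -0.005]
ft_force: [-0.5, -0.3, 0.5]
grip_width: 0.539
```

```bash
python3 -c "
from h import *
go([.553,.1595,.125],-26.7)
from bench import optics
a=[]
for n in('side','top'):
    im=optics.get_image(n); np.savez(n+'5.npz',**im)
    u,v=proj(im,[.553,.16,.1])[0].astype(int);print(n,u,v)
    a.append(cv2.resize(im['frame'][v-28:v+28,u-28:u+28,::-1],(400,400),interpolation=cv2.INTER_NEAREST))
cv2.imwrite('pics/k2.png',np.hstack(a))
"
```

```text
t 8.92 p [552.8 156.9 141.1] x-yaw -26.1 z [ 0.003 -0.001 -1.   ] F [-0.5 -0.3  0.5] T [-0.01  0.03 -0.01] grip 46.9
shift [-1.  -2.4 16.1]
turn(tool) deg [-0.04 -0.16  0.63]
side 278 259
top 208 207
```

View pics/k2.png

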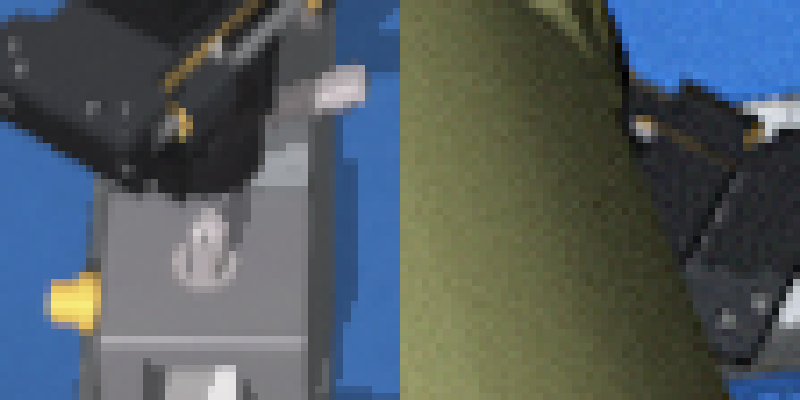

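Run:
```python
from h import *
im=load("side",5);f=im["frame"].astype(int);X=cloud(im)
print(f[242:262,262:294].max(-1))
print((np.nan_to_num(X[242:262,262:294,2])*1000).round().astype(int).tolist()[6:18])
# expected knob underside centre & front edge at TCP (z under=.126 +.002 bias)
p=np.array([.5528,.1569,.128]); b=np.array([0,0.0025,0])
for q in(p,p+b): 
    t=np.linspace(0,2*np.pi,73); E=proj(im,q+np.c_[.024*np.cos(t),.024*np.sin(t),0*t]); print(proj(im,q),E.min(0),E.max(0))
```

```text
[[ 63  63  63  63  63  63  63  63  63  58  68 122  99  59  64  63  62  63
   66  58  50  34  32  33  38  31  55  77  75  92 112 108]
 [ 64  63  63  63  63  63  63  63  63  62  70 100  59  49  63  64  63  65
   58  51  50  37  34  32  36  34  71 106 106 112 118 119]
 [ 62  63  63  63  63  64  63  64  64  63  65  58  48  60  64  63  65  59
   52  51  50  36  32  32  35  35  74 115 116 117 118 128]
 [104  93  55  64  68  91  67  64  64  64  59  76  87  62  62  62  55  51
   50  51  43  32  31  31  39  35  76 118 124 122 115 121]
 [102  77  61  64  67  99  66  63  64  59  52  79 105 168  60  54  50  50
   50  45  39  33  38  39  39  53  92 115 116 114 111 117]
 [ 74  68  66  66  67  75  63  65  58  52  60 105 129 204 114  50  49  51
   44  43  41  38  41  40  55 101 106 110 110 107 112  94]
 [ 60  62  63  67  67  63  66  60  53  61  81 126 117 172 153  51  50  44
   39  40  40  40  41  42  56 110  99 116 117 116 116  88]
 [ 52  59  61  64  70  74  59  51  44  62  95 113  87 178 102  50  43  34
   40  41  40  42  40  38  58 117 114 120 120 120 119  90]
 [ 38  43  53  60  65  65  57  47  3
[... 2817 characters left out ...]
06, 213, 215, 214, 213, 144, 144, 147, 146, 140, 138, 140, 141, 137, 137, 133, 131, 54, 50, 50, 48, 52, 52, 52, 53, 49, 18], [-1, 18, 17, 13, 53, 52, 209, 209, 207, 52, 140, 136, 142, 139, 135, 131, 129, 135, 131, 135, 130, 49, 46, 57, 50, 50, 51, 51, 55, 52, 50, 17], [4, 10, 17, 66, 61, 63, 66, 62, 61, 64, 65, 69, 140, 137, 68, 62, 65, 69, 63, 63, 66, 66, 64, 62, 65, 68, 61, 62, 68, 62, 62, 12], [0, 17, 17, 63, 61, 66, 67, 65, 66, 59, 61, 63, 63, 63, 66, 64, 60, 64, 61, 65, 61, 64, 65, 64, 64, 65, 67, 67, 66, 65, 64, 62]]
[[278.19813574 252.36929429]] [270.05884802 246.39821229] [286.34051157 258.49890707]
[[278.03314165 252.99022955]] [269.8829618  247.00319594] [286.18641789 259.13643367]
```

Run:
```python
from h import *
im=load("side",1);f=im["frame"].astype(int)
print("cols 292.., rows 193..");print(f[193:215,292:313].max(-1))
t=np.linspace(0,2*np.pi,73)
for zz in(.002,.034):
    E=proj(im,np.array([.5383,-.1934,zz])+np.c_[.024*np.cos(t),.024*np.sin(t),0*t]); print(E.min(0),E.max(0))
```

```text
cols 292.., rows 193..
[[166 158 152 123 133 142 140 138 130 114 153 164 172 171 172 173 173 174
  173 172 172]
 [166 166 166 160 152 152 152 155 159 157 170 170 171 169 171 172 172 173
  172 171 170]
 [168 167 168 168 169 168 169 170 170 169 169 169 169 169 169 169 171 172
  172 170 171]
 [168 168 169 169 169 168 167 126 127 125 106 114 123 135 135 136 169 170
  171 170 171]
 [167 168 168 169 167 124  98  65  65  64  45  55  64  83 107 120 137 170
  170 170 170]
 [169 170 169 167 123  63  38  39  39  38  39  39  38  46  65  92 120 135
  138 169 169]
 [169 171 169 142  64  42  76 112 112 128  38  38  39  39  39  59 120 120
  123 170 169]
 [170 171 167 124 209 216 221 220 216 205  38  39  39  39  38  44  94 121
  124 170 169]
 [169 170 167 105 189 171 171 152 140 129  38  38  39  39  38  42  79 121
  123 168 169]
 [170 170 167  76  98  76  74  53  38  38  38  39  39  38  39  41  77 122
  156 166 168]
 [171 170 166  64  36  40  39  39  38  38  39  39  38  40  39  41  92 122
  165 166 169]
 [171 170 166  64  35  37  39  49  53  49  47  42  40  40  36  40  97 122
  165 166 167]
 [170 169
[... 293 characters left out ...]
39  38  38  38  36  35  39  95 169 169
  168 166 166]
 [170 170 171 168 117  51  38  38  38  37  37  36  36  41  94 156 169 169
  168 166 165]
 [170 169 170 171 161 148 117  54  39  40  39  40  70  93 153 169 167 167
  168 168 166]
 [170 169 171 170 169 168 159 150 146 149 149 149 152 155 168 168 166 168
  169 169 169]
 [170 170 171 170 169 168 169 168 168 168 169 169 169 167 167 167 168 168
  169 170 170]
 [170 169 169 170 168 168 169 168 169 168 169 168 168 166 166 168 170 169
  167 168 169]
 [170 170 170 170 169 169 168 169 169 169 170 170 169 169 169 169 170 170
  168 169 169]]
[294.57921707 202.14474611] [307.61731976 210.86615842]
[294.64842904 195.61549852] [307.85596635 204.31124111]
```

Request:
{"op": "step_arm", "data": {"rows": [[[0,-0.2,0.6],[-1,-2,12],40],[[0,0,0],[0,0,10],40],[[0,0,0],[0,0,4],40],[[0,0,0],[0,0,0],40]]}}

```text
time: 9.35
position: [0.5539, 0.1536, 0.1139]
tool_rot: [3.053, -0.737, 0.003]
ft_force: [1.2, 0.2, 0.0]
grip_width: 0.533
```

```bash
python3 -c "
from h import *
go([.553,.1595,.103],-26.7)"
```

```text
t 9.35 p [553.9 153.6 113.9] x-yaw -27.1 z [ 0.002 -0.001 -1.   ] F [1.2 0.2 0. ] T [ 0.03  0.02 -0.03] grip 46.4
shift [-3.5 -4.8 10.9]
turn(tool) deg [ 0.03 -0.12 -0.45]
```

Request:
{"op": "step_arm", "data": {"rows": [[[0,0,-0.4],[-3.5,-5,0],40],[[0,0,0],[0,0,0],40]]}}

```text
time: 9.52
position: [0.5527, 0.1589, 0.113]
tool_rot: [3.054, -0.728, 0.001]
ft_force: [-0.1, 1.4, -0.9]
grip_width: 0.538
```

```bash
python3 -c "
from h import *
go([.553,.1595,.103],-26.7)"
```

```text
t 9.52 p [552.7 158.9 113. ] x-yaw -26.8 z [-0.    -0.002 -1.   ] F [-0.1  1.4 -0.9] T [0.09 0.02 0.05] grip 46.8
shift [ 0.  -0.7 10. ]
turn(tool) deg [ 0.1  -0.05 -0.1 ]
```

Close enough, so I check alignment in the side view before descending.

Run:
```python
from h import *
from bench import optics
im=optics.get_image('side')
cv2.imwrite('pics/k3.png',cv2.resize(im['frame'][235:280,255:305,::-1],(600,540),interpolation=cv2.INTER_NEAREST))
f=im['frame'].astype(int); print(f[255:272,268:290].max(-1))
t=np.linspace(0,2*np.pi,73)
E=proj(im,np.array([.5527,.1589,.1])+np.c_[.024*np.cos(t),.024*np.sin(t),0*t]); print(E.min(0),E.max(0))
```

```text
[[ 63  59  53  52  73 127 137 190  77  51  50  45  41  39  40  41  43  42
   60 117 116 117]
 [ 61  53  45  71  99 118 133 188  72  50  42  34  39  42  40  41  40  37
   59 116 116 116]
 [ 55  43  42  97  87  73  82 110  57  44  35  43  44  43  41  42  35  33
   58 117 117 117]
 [ 53  38  38  86  55  35  31  36  46  40  52  50  44  43  39  37  37  35
   54 103 103 106]
 [ 38  34  32  57  33  25  30  32  36  34  45  43  40  38  38  36  36  33
   50  96  97 124]
 [ 31  32  31  37  32  30  27  30  36  40  42  39  41  37  37  37  35  36
   60  97 123 131]
 [ 33  35  32  31  33  34  31  31  37  39  40  40  40  39  38  38  35  46
  118 124 131 131]
 [ 48  35  31  32  35  35  34  32  34  41  39  39  39  38  37  35  37  79
  131 131 132 132]
 [ 42  36  45  36  36  35  36  32  34  39  41  40  40  38  37  39  75 121
  132 131 131 132]
 [ 36  41  84 115  73  34  35  32  34  40  39  39  39  41  61  87 122 132
  131 131 131 132]
 [ 75  79 123 132 121  95  53  48 132 124 122 119 122 112 102 125 131 131
  132 131 131 131]
 [122 123 132 132 131 128 152 159 142 167 166 160 150 129 165 134 132 132
  132 131 131 131]
 [132 132 133 133 132 136 177 178 136 175 176 168 142 131 179 140 133 133
  133 132 132 132]
 [133 133 133 132 133 134 164 176 134 175 175 166 123 148 177 130 132 133
  133 133 132 132]
 [132 133 133 132 132 135 151 178 156 176 175 164 137 173 160 131 133 132
  133 132 133 133]
 [134 134 133 132 132 133 137 153 167 179 178 175 164 157 138 134 132 133
  133 133 132 132]
 [134 134 133 133 133 133 133 135 142 153 153 151 143 137 133 134 134 134
  133 133 132 133]]
[270.2184995  253.21577406] [286.29221431 265.3385408 ]
```

View pics/k3.png

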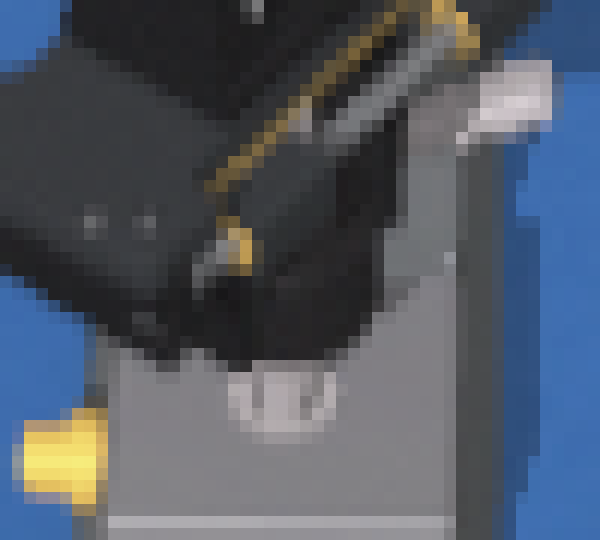

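Request:
{"op": "step_arm", "data": {"rows": [[[0,0,0],[0,-0.7,4],40],[[0,0,0],[0,0,3],40],[[0,0,0],[0,0,1],40]]}}

```text
time: 9.82
position: [0.554, 0.1591, 0.1054]
tool_rot: [3.054, -0.728, 0.004]
ft_force: [-0.3, -0.2, -1.1]
grip_width: 0.537
```

```bash
python3 -c "
from h import *
go([.553,.1595,.100],-26.7)"
```

```text
t 9.82 p [554.  159.1 105.4] x-yaw -26.8 z [ 0.002 -0.003 -1.   ] F [-0.3 -0.2 -1.1] T [ 0.07 -0.03 -0.03] grip 46.7
shift [-1.1  0.1  5.4]
turn(tool) deg [ 0.07 -0.19 -0.11]
```

Request:
{"op": "step_arm", "data": {"rows": [[[0,0,0],[-1,0,4],40],[[0,0,0],[0,0,3],40]]}}

```text
time: 9.98
position: [0.5535, 0.1598, 0.0983]
tool_rot: [3.055, -0.728, 0.006]
ft_force: [-0.8, -0.2, -0.8]
grip_width: 0.535
```

```bash
python3 -c "
from h import *
go([.553,.1595,.092],-26.7)"
```

```text
t 9.98 p [553.5 159.8  98.3] x-yaw -26.8 z [ 0.003 -0.002 -1.   ] F [-0.8 -0.2 -0.8] T [ 0.01 -0.   -0.02] grip 46.5
shift [-0.3  0.4  6.3]
turn(tool) deg [ 0.04 -0.23 -0.1 ]
```

Request:
{"op": "step_arm", "data": {"rows": [[[0,-0.2,0],[-0.4,0,4],40],[[0,0,0],[0,0,3],40],[[0,0,0],[0,0,2],40]]}}

```text
time: 10.23
position: [0.5528, 0.1598, 0.088]
tool_rot: [3.055, -0.728, -0.001]
ft_force: [-0.3, -0.7, -0.3]
grip_width: 0.539
```

```bash
python3 -c "
from h import *
go([.553,.1595,.080],-26.7)"
```

```text
t 10.23 p [552.8 159.8  88. ] x-yaw -26.8 z [-0.001 -0.001 -1.   ] F [-0.3 -0.7 -0.3] T [0.06 0.03 0.02] grip 46.9
shift [0.3 0.2 8. ]
turn(tool) deg [ 0.06  0.01 -0.1 ]
```

Sliding on freely (19 mm engaged). Next I press against the spring.

Request:
{"op": "step_arm", "data": {"rows": [[[0,0,0],[0,0,3],40],[[0,0,0],[0,0,3],40]]}}

```text
time: 10.4
position: [0.553, 0.1599, 0.0817]
tool_rot: [3.055, -0.728, -0.0]
ft_force: [-1.7, -0.9, 4.1]
grip_width: 0.54
```

```bash
python3 -c "
from h import *
go([.553,.1595,.078],-26.7)"
```

```text
t 10.40 p [553.  159.9  81.7] x-yaw -26.8 z [-0.    -0.001 -1.   ] F [-1.7 -0.9  4.1] T [0.01 0.32 0.  ] grip 47.0
shift [0.2 0.3 3.7]
turn(tool) deg [ 0.05  0.   -0.11]
```

Request:
{"op": "step_arm", "data": {"rows": [[[0,0,0],[0,0,2],40],[[0,0,0],[0,0,2],40]], "grip_force": 55}}

```text
time: 10.57
position: [0.5531, 0.1599, 0.0785]
tool_rot: [3.055, -0.728, -0.0]
ft_force: [-4.7, -1.6, 18.6]
grip_width: 0.536
```

```bash
python3 -c "
from h import *
go([.553,.1595,.078],-26.7)"
```

```text
t 10.57 p [553.1 159.9  78.5] x-yaw -26.8 z [-0.001 -0.001 -1.   ] F [-4.7 -1.6 18.6] T [-0.29  0.99 -0.03] grip 46.7
shift [0.1 0.4 0.5]
turn(tool) deg [ 0.08 -0.01 -0.11]
```

```bash
python3 -c "
from h import *
from bench import optics
a=[]
for n in('side','top','side','top'):
    im=optics.get_image(n); go(None)
    if n=='side': cv2.imwrite('pics/k4.png',cv2.resize(im['frame'][225:305,235:325,::-1],(675,600),interpolation=cv2.INTER_NEAREST)); np.savez('side6.npz',**im)
"
```

```text
t 10.62 p [553.1 159.9  78.8] x-yaw -26.8 z [-0.    -0.001 -1.   ] F [-1.4 -1.5  5.9] T [-0.18  0.54  0.04] grip 46.3
t 10.67 p [553.1 159.9  78.8] x-yaw -26.8 z [-0.    -0.001 -1.   ] F [-3.8 -0.9  5.6] T [-0.11  0.63  0.03] grip 46.6
t 10.72 p [553.1 160.   78.8] x-yaw -26.8 z [-0.    -0.001 -1.   ] F [-3.1 -0.7  6.8] T [-0.13  0.62 -0.01] grip 46.7
t 10.77 p [553.1 159.9  78.8] x-yaw -26.8 z [-0.    -0.001 -1.   ] F [-2.8 -0.8  5.7] T [-0.14  0.58  0.02] grip 46.8
```

View pics/k4.png

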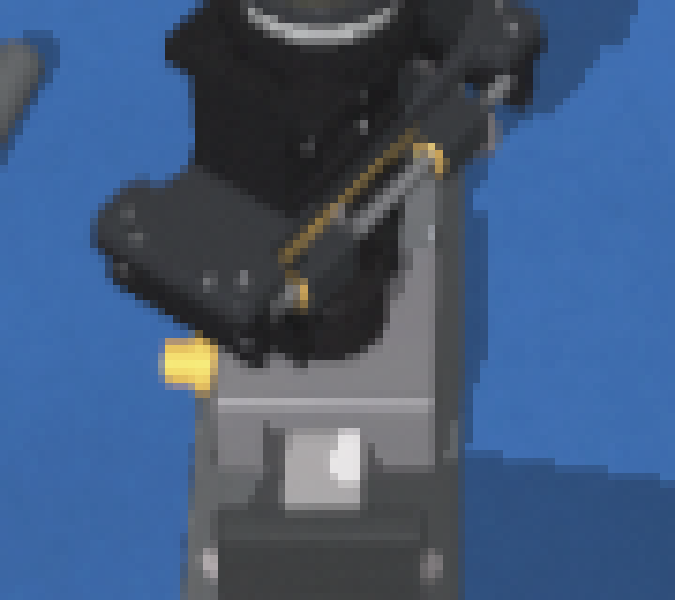

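Request:
{"op": "step_arm", "data": {"rows": [[[0,0,0],[-0.6,0.3,2.5],40]]}}

```text
time: 10.85
position: [0.5533, 0.16, 0.0784]
tool_rot: [3.055, -0.728, 0.003]
ft_force: [-4.7, -3.1, 21.5]
grip_width: 0.534
```

```bash
python3 -c "
from h import *
from bench import optics
go(None)
for n in('side','top','side','top'):
    im=optics.get_image(n); go(None)
"
```

```text
t 10.85 p [553.3 160.   78.4] x-yaw -26.8 z [ 0.001 -0.002 -1.   ] F [-4.7 -3.1 21.5] T [-0.54  1.33 -0.03] grip 46.4
t 10.90 p [553.2 160.   78.6] x-yaw -26.8 z [ 0.002 -0.002 -1.   ] F [-4.3 -3.4 13.5] T [-0.38  1.08  0.01] grip 46.4
t 10.95 p [553.2 160.   78.5] x-yaw -26.8 z [ 0.002 -0.002 -1.   ] F [-5.3 -1.4 13.7] T [-0.4   1.04  0.  ] grip 46.3
t 11.00 p [553.2 160.   78.6] x-yaw -26.8 z [ 0.002 -0.002 -1.   ] F [-4.8 -1.8 13.1] T [-0.37  1.04 -0.01] grip 47.1
t 11.05 p [553.2 160.   78.6] x-yaw -26.8 z [ 0.002 -0.002 -1.   ] F [-4.1 -2.5 13.2] T [-0.38  1.02  0.04] grip 47.1
```

Run:
```python
from h import *
a=load("side",3)["frame"].astype(float).mean(-1);b=load("side",6)["frame"].astype(float).mean(-1)
print("shift of regulator patch",cv2.phaseCorrelate(a[276:305,258:300].copy(),b[276:305,258:300].copy()))
im=load("side",6);print(im["frame"].max(-1)[266:275,272:290])
t=np.linspace(0,2*np.pi,73)
print(proj(im,np.array([.5531,.1599,.066])+np.c_[.024*np.cos(t),.024*np.sin(t),0*t]).max(0))
X=cloud(im); piv=np.array([.5655,.0814,.061]); an=np.radians(9.35)
q=piv+.068*np.array([-np.cos(an),-np.sin(an),0])+[0,0,.034]; u,v=proj(im,q)[0].astype(int);print(u,v,im["frame"][v,u],X[v,u])
```

```text
shift of regulator patch ((0.5198274580651585, -0.010483976202619871), 0.9989131859959717)
[[ 70  49  54  70  49  42  53  49  45  40  39  36  36  36  69 131 131 132]
 [ 42  26  29  33  35  32  41  42  40  37  39  37  35  37  69 133 131 132]
 [ 34  32  26  28  35  37  38  38  39  39  38  36  35  40 100 133 133 131]
 [ 34  35  30  31  34  41  40  39  38  37  38  37  36  54 127 133 133 133]
 [ 34  34  33  32  34  39  40  40  38  38  36  37  52  96 133 133 133 133]
 [ 35  35  33  30  32  40  38  39  39  38  38  65 118 126 133 132 133 132]
 [ 95  53  36  33  45  41  41  41  44  77  95 121 132 133 132 133 133 133]
 [128 118  76  59 119 118 118 117 118 123 126 133 132 132 133 133 133 133]
 [134 133 123 120 133 132 132 133 132 132 133 132 133 133 133 132 132 132]]
[286.1516785 273.020918 ]
300 241 [110 107 110] [0.5012639  0.07014652 0.09661871]
```

```bash
python3 -c "
from bench import order,status
print(order.close_job()); s=status.get_state(); print(s['time'],s['position'],s['ft_force'],s['grip_width'])"
```

```text
the job is handed in; nothing more can be done
None
the job is handed in; nothing more can be done
```

The lever is down and clamped. The black knob is on the D-stem, turned to match it, and held pressed in by the gripper. I handed the job in at about 11 s of the 51 s allowed, and no verdict was reported.

- **Lever:** I swung it over with the closed fingers until it met its stop, with a brief 35 N on the fingertips. Camera depth then put it about 65° over on the robot's side. The images showed no slide of the regulator along its rail, either after clamping or at the end.
- **Turning the knob:** I turned it by about 36.6°. The ridge measured about +23°, and the stem flat about −15° and −10° from two camera edge fits. The alignment is therefore good to a few degrees, inside the 0.2 rad (11°) limit. The knob slid about 19 mm onto the stem with almost no force.
- **Pressing in:** The spring showed about 4 N, then a hard stop: 7 N more push moved it only 0.2 mm. The last hold was about 13 N down with a 55 N grip. The knob's underside worked out at about 63.4 mm above the shelf, where 64 mm was expected. The last picture showed no slip in the grip.

**Checks that disagreed or fell short:**
- Early camera estimates of the knob's and stem's y differed by 2–3 mm between views. The free insertion settled that.
- A sideways force of about 5 N remains on the tool, mostly along x, square to the rail.
- The arm hid the ridge and the stem from the top camera at the end, so I judged the final seating from height, force and the side view.
- I did not re-measure the bystanders; the arm passed well above them.

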